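Dock a tablet canister in the free feed dock and hold it open

TASK

One of the two feed docks on the dispensing bench is closed by a loose round blanking cover; leave that one alone and put the tablet canister into the other dock, its two pins in the slots. Push it straight down until its collar sits on the dock's face, keep it pressed down while you turn it clockwise (seen from above) a quarter turn to the stop, and finish there still gripping it, holding it pressed fully down and turned to the stop against the springs. Leave everything else on the bench where it is.

Things in the scene. Friction and masses are not known exactly. Their poses are not given: they have to be found in the camera images.
- canister: tablet canister upright on the bench, 95 mm tall, 0.2 kg; origin: centre of its underside. Steel foot of 40 mm diameter (3 mm bevel) up to 21 mm; two round pins (9 mm thick, axis 4.5 mm up) reach to 32 mm from the centre along its own +x and -x; white drum of 54 mm diameter from 21 (its lower edge is the collar) to 55 mm; grip bar above. Half a turn makes no difference
- canister_grip (a point): middle of the canister's white grip bar, 80 mm above its underside; the bar is 46 mm long along the canister's x (parallel to the pins), 16 mm thick along y, and stands from 55 to 95 mm above the underside
- dock_1: one of two alike feed docks, either may be the free one: a grey box 110 x 110 mm fixed to the bench, 56 mm high. Origin: centre of its underside. Its 6 mm aluminium face plate has a central hole of 45 mm diameter and two pin slots, 14 mm wide, from the hole along the dock's +x and -x to 36 mm from the centre. A spring plunger stands in the hole, its top 8 mm below the plate's top
- dock_2: one of two alike feed docks, either may be the free one: a grey box 110 x 110 mm fixed to the bench, 56 mm high. Origin: centre of its underside. Its 6 mm aluminium face plate has a central hole of 45 mm diameter and two pin slots, 14 mm wide, from the hole along the dock's +x and -x to 36 mm from the centre. A spring plunger stands in the hole, its top 8 mm below the plate's top
- cover: round white blanking cover, a loose disc of 80 mm diameter and 7 mm thick with a 20 mm wide, 16 mm high knob, lying over the hole of the dock that is not to be used. Origin: centre of the disc's underside
- plunger_1 (a joint): plunger of dock_1 (m): 0 when empty, grows as pushed down; 3 N to start it, 7.5 N at 0.013, where the canister's collar rests on the face plate (canister underside then 35 mm above the bench, 48 mm at first touch). The canister can turn only beyond about 0.008; eased off after turning, it springs back to about 0.007
- rotor_1 (a joint): rotor inside dock_1 (rad): 0 when empty, grows to a hard stop at 1.45 as a pressed-in canister turns clockwise seen from above, against a return spring (0.03 to 0.1 N m). The pins have about 0.1 rad of play, so the stop comes after about 1.55 rad of canister turn
- plunger_2 (a joint): plunger of dock_2 (m): 0 when empty, grows as pushed down; 3 N to start it, 7.5 N at 0.013, where the canister's collar rests on the face plate (canister underside then 35 mm above the bench, 48 mm at first touch). The canister can turn only beyond about 0.008; eased off after turning, it springs back to about 0.007
- rotor_2 (a joint): rotor inside dock_2 (rad): 0 when empty, grows to a hard stop at 1.45 as a pressed-in canister turns clockwise seen from above, against a return spring (0.03 to 0.1 N m). The pins have about 0.1 rad of play, so the stop comes after about 1.55 rad of canister turn
- pill_jar: white-capped pill jar, 40 mm wide, 70 mm tall, origin at its underside; bystander
- syrup: amber bottle, 54 mm wide, 130 mm tall; bystander
- carton_a: paper carton 50 x 90 x 40 mm; bystander
- carton_b: yellow carton 40 x 110 x 60 mm; bystander
- count_tray: flat white tablet tray 150 x 110 x 18 mm; bystander
- mortar: white ceramic mortar bowl, 90 mm wide, 60 mm tall; bystander
- spatula: 160 mm spatula lying on the bench; bystander
Mind the look-alikes: they are no part of the job. Leave any pink look-alike of the dock_2 alone.

How it is judged:
On the way:
1. the canister is pushed home into the free dock, not yet turned (value of joint plunger_2 above 0.0105 m and horizontal distance between canister and dock_2 below 0.005 m and angle between canister's own z axis and vertical below 0.1 rad and value of joint rotor_2 below 0.4 rad), for 0.1 s.
At the end, for the whole second after the job is handed in: Canister upright (6 degrees) in the free dock, centred within 5 mm, pressed to within 2.5 mm of home (plunger over 0.0105), rotor over 1.25 rad, at rest, fingers gripping it (over 2 N). Cover moved under 15 mm, bystanders under 25 mm (value of joint plunger_2 above 0.0105 m and value of joint rotor_2 above 1.25 rad and z of canister in the frame of dock_2 below 0.0385 m and horizontal distance between canister and dock_2 below 0.005 m and angle between canister's own z axis and vertical below 0.1 rad and angle between the x axis of canister and the x axis of dock_2, either way round above 1.2 rad and contact force between the fingers and canister above 2 N and linear speed of canister below 0.02 m/s); the arm keeps its last pose, push and grip.
It fails at once if the blanking cover is moved (distance of cover from where it was at the start of the episode above 0.015 m).
It fails at once if a bystander is moved (distance of any of pill_jar, syrup, carton_a, carton_b, count_tray, mortar, spatula from where it was at the start of the episode above 0.025 m).
It also fails if it takes over 45 s, if anything falls off the work surface, if the arm or the gripper's body presses on something with over 40 N, if the wrist force passes 120 N, or if a joint passes its speed limit or range.

ROBOT

A 6-joint arm with a two-finger parallel gripper is mounted at the origin on the work surface. World frame = base frame: x ahead of the robot, y to its left, z up, the work surface at z = 0. Lengths are in m, angles in rad, forces in N, time in s.
With the tool pointing down it reaches from about 0.3 to 0.875 m from the base axis. Payload 6.4 kg.
Tool frame: the origin (TCP) lies where the fingers leave the gripper's body, on its centre line; the fingertips stand 64 mm ahead of it and the grasp point (between the pads) lies 45 mm ahead of it; z points along the fingers, y is the direction in which the jaws open and shut (so a half turn about z gives the same grasp; the last joint's range is limited). The gripper opens to 88 mm and grips with 3 to 60 N. Pads are 18 mm wide; open, the fingers measure 123 mm over their backs; the gripper's body (75 mm by 187 mm) begins 45 mm behind the grasp point.
Start: joints at [1.126, 0.181, 1.607, -0, 1.354, -0.206], TCP at [0.136, 0.559, 0.303] pointing down, gripper open.
Joint ranges: [-2.99, 2.99], [-0.89, 2.07], [0.3, 2.58], [-1.14, 4.28], [0, 2.63], [-3.12, 3.12]. Speed limits (rad/s): [2.57, 2.57, 3.01, 3.14, 3.14, 3.14].

INTERFACE

Orientations are given as a 3x3 rotation matrix whose columns are the frame's x, y, z axes.
In Python, from workcell import env gives the robot as it stands. The module is installed in compiled form; this text tells all that it offers.
- The arm moves only by the shell command python3 -m crank 'ROWS'. ROWS is text: rows parted by semicolons, each of 5 numbers parted by spaces: the opening, from 0 (shut) to 1 (fully open), then the shift along the world's x, y, z as a fraction of full scale, then the turn about the world's z as a fraction of full scale. In form: gripper x y z spin; .... A call has 1 to 8 rows; each row is the pose to reach, as a shift and turn from the pose measured when the call began, turning the shorter way round; what a row does not reach only later rows make up. Full scale, the value 1, is 15 cm for a shift and 2 pi rad for a turn. A row lasts 1/8 s, in which the tool goes at most 62.5 mm and 10.7 degrees, less where a joint would pass 70% of its speed; a pose out of reach is approached as far as the arm can. A call with a number of a shift or a turn outside -1 to 1 is refused whole. A call with a gripper value outside its range is refused whole. The fingers move at their own pace and stop on an object; the grip force is fixed at half the most. Time passes only in rows, so rows that repeat a pose let the fingers close. It gives the time, the measured TCP pose, the force and the opening at its end, in the units of the state.
- env.state(): the state, without advancing time (a new reading comes with each control period).
- env.capture(name): name is "scene" or "side" or "wrist"; returns a dict with "pixels" (384x512x3 uint8, red, green, blue), "range_z" (384x512 float32, m along the optical axis (not along the pixel's ray), 0 where there is no reading), "K" (3x3 intrinsics, pixels), "rvec" (rotation vector, rad) and "tvec" (3), from world to camera coordinates, as OpenCV has them. Camera axes: x right, y down, z forward; pixel columns grow to the right and rows downward; lengths in m; the calibration is good to about 2 mm. The wrist camera is an equidistant fisheye: a pixel r from the principal point sees the ray r / f radians off the axis. A picture is of the moment at which its call begins.
- env.close_job(): hands the job in, once; it reports no verdict.
Trained networks look in the newest picture that a camera, given by its name, has taken for a name from the list of things; names that differ only in an ending like _2 or _b are one class to them, and where a whole thing is asked for, a point or a joint stands for the part that bears it (a point fixed in the world has none). Each returns a list of dicts, best first, with "score" (0 to 1); they miss things now and then, are a little off and sometimes report something else, mostly with a low value. They report only what shows in the picture. A call takes as long as a camera call. They do not tell look-alikes from the thing itself.
- env.boxes_of(camera, thing): "position" ([x, y, z] in m, in the coordinates of the camera as it stood for that picture, good to about 4 mm: the middle of the surface that is visible of it).
- env.outline_of(camera, thing): "region" (384x512 bool, what is visible of it).
The state is a dict: "t": time; "q": joint angles; "joint_velocities": joint speeds; "effort": joint torques, N m; "tcp_pos": TCP position; "eef_rot": TCP orientation; "wrist_force": force on the tool from outside, world axes, zero at the start; "ft_torque": the same for the moment, N m; "grip_width": opening from 0.0 (shut) to 1.0 (fully open).
Only numpy, scipy, OpenCV 4.12 (cv2) and the standard library are available. Lean on these libraries where they do the work, as an engineer would, in place of code of your own. Each camera call takes 0.05 s, during which the arm holds its last target. There are 200 camera calls.

## Working session

There is one attempt and no reset: what is moved stays moved. The work goes in short steps, Python scripts to look and compute and a shell command to move; the robot and the scene stay as the last step left them, time stands still between calls to the robot, and variables do not carry over. Pictures are saved under pics/ and viewed, about 8 in all and at most 12, crops included, and the job is handed in when it is done.

```bash
mkdir -p pics
cat > h.py <<'E'
import numpy as np, cv2
from workcell import env
def cam(n):
    c=env.capture(n); R=cv2.Rodrigues(np.array(c["rvec"],float))[0]; t=np.array(c["tvec"],float).ravel()
    return c,R,t
def cloud(c,R,t,n):
    K=c["K"]; v,u=np.mgrid[:384,:512]; x=(u-K[0,2])/K[0,0]; y=(v-K[1,2])/K[1,1]
    if n=="wrist":
        r=np.hypot(x,y); s=np.where(r>1e-9,np.tan(np.minimum(r,1.5))/np.maximum(r,1e-9),1); x=x*s;y=y*s
    z=c["range_z"]; P=np.stack([x*z,y*z,z],-1)
    W=(P-t)@R; W[z<=0]=np.nan
    return W
E
python3 - <<'E'
from h import *
s=env.state(); print(s['t'],s['tcp_pos'],s['eef_rot'])
ims=[]
for n in("scene","side"):
    c,R,t=cam(n); cv2.imwrite(f"pics/{n}0.png",c["pixels"][:,:,::-1])
    np.savez(f"{n}0.npz",W=cloud(c,R,t,n),px=c["pixels"])
    print(n,c["K"].tolist(),-R.T@t)
    for th in("canister","dock_1","cover","canister_grip"):
        for d in env.boxes_of(n,th): print(th,round(d["score"],2),np.round(R.T@(np.array(d["position"])-t),4))
E
```

```text
0.0 [0.13582899 0.55828623 0.30182896] [[-9.71604571e-01  2.36609467e-01 -7.19883236e-04]
 [ 2.36610329e-01  9.71603389e-01 -1.55124117e-03]
 [ 3.32402647e-04 -1.67752482e-03 -9.99998538e-01]]
scene [[426.0130275861411, 0.0, 254.04265264775742], [0.0, 426.0130275861411, 193.34216954106662], [0.0, 0.0, 1.0]] [0.99829056 0.59070712 1.04396864]
canister 0.86 [0.4488 0.163  0.0548]
dock_1 0.86 [ 0.4158 -0.1749  0.0545]
dock_1 0.77 [0.6128 0.1595 0.0574]
dock_1 0.72 [ 0.6539 -0.1373  0.0537]
canister_grip 0.69 [0.4526 0.1647 0.0507]
side [[370.29870866849603, 0.0, 256.5023104030266], [0.0, 370.29870866849603, 194.39219533777282], [0.0, 0.0, 1.0]] [ 0.03428772 -0.64857603  0.87627344]
canister 0.65 [0.4318 0.1375 0.0554]
canister 0.36 [ 0.6648 -0.3569  0.0566]
dock_1 0.74 [ 0.5998 -0.21    0.0576]
dock_1 0.7 [ 0.2858 -0.3878  0.0356]
dock_1 0.65 [0.587  0.1304 0.0561]
dock_1 0.6 [ 0.3923 -0.1998  0.0577]
cover 0.95 [ 0.6281 -0.1783  0.0627]
canister_grip 0.7 [ 0.677  -0.0122  0.0451]
canister_grip 0.66 [0.4312 0.1377 0.056 ]
```

View pics/scene0.png

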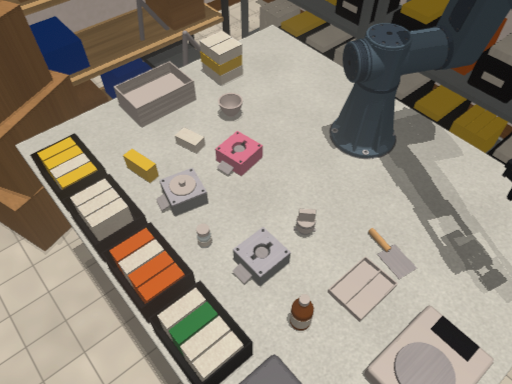

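View pics/side0.png

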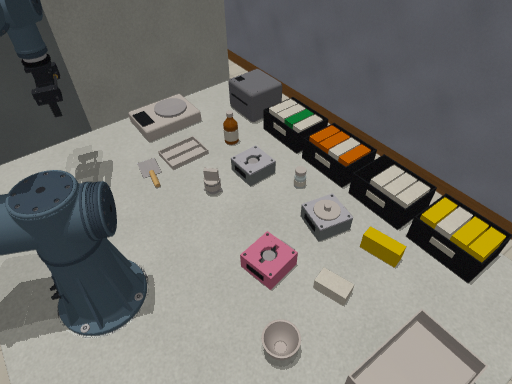

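The free grey dock is at scene pixel (262,255), about (0.61, 0.155). The canister is at (306,220), and the cover sits on the other grey dock at (183,187). The pink dock at (239,151) is the look-alike. I'll move over the canister and dock for a close look.

```bash
python3 -m crank '1 0.33 -0.45 0 0;1 0.67 -0.9 0 0;1 0.67 -0.9 0 0;1 0.67 -0.9 0 0'; python3 -m crank '1 0.33 -0.45 0 0;1 0.67 -0.9 0 0;1 0.67 -0.9 0 0;1 0.67 -0.9 0 0';python3 -m crank '1 0.33 -0.45 0 0;1 0.67 -0.9 0 0;1 0.67 -0.9 0 0;1 0.67 -0.9 0 0'
python3 - <<'E'
from h import *
s=env.state(); print(s['t'],s['tcp_pos'],s['eef_rot'])
c,R,t=cam("wrist"); cv2.imwrite("pics/w1.png",c["pixels"][:,:,::-1])
np.savez("w1.npz",W=cloud(c,R,t,"wrist"),px=c["pixels"],K=c["K"],R=R,t=t)
print(c["K"],-R.T@t)
for th in("canister","dock_1","canister_grip"):
    for d in env.boxes_of("wrist",th): print(th,round(d["score"],2),np.round(R.T@(np.array(d["position"])-t),4))
E
```

```text
t: 1.0
tcp_pos: [0.238, 0.422, 0.3029]
eef_rot: [[-0.971, 0.24, 0.001], [0.24, 0.971, 0.0], [-0.001, 0.0, -1.0]]
wrist_force: [-0.0, 0.2, 0.1]
grip_width: 0.999
t: 1.5
tcp_pos: [0.3399, 0.2859, 0.3032]
eef_rot: [[-0.97, 0.244, 0.001], [0.244, 0.97, 0.0], [-0.001, 0.001, -1.0]]
wrist_force: [-0.2, -0.1, 0.2]
grip_width: 0.999
t: 2.0
tcp_pos: [0.4415, 0.1505, 0.3032]
eef_rot: [[-0.969, 0.247, 0.001], [0.247, 0.969, 0.001], [-0.001, 0.001, -1.0]]
wrist_force: [-0.7, 1.0, -0.1]
grip_width: 0.995
2.0 [0.44154608 0.15050964 0.30322062] [[-9.69029521e-01  2.46940966e-01  1.39503192e-03]
 [ 2.46941981e-01  9.69030077e-01  6.06564867e-04]
 [-1.20204217e-03  9.32271208e-04 -9.99998843e-01]]
[[297.31863964   0.         251.36074215]
 [  0.         297.31863964 186.75967064]
 [  0.           0.           1.        ]] [0.36391269 0.16870404 0.38573412]
canister 0.88 [0.4285 0.1509 0.0548]
dock_1 0.63 [ 0.4039 -0.1657  0.0561]
dock_1 0.6 [0.5645 0.1541 0.0582]
dock_1 0.46 [ 0.4677 -0.3147  0.0266]
canister_grip 0.39 [0.4289 0.153  0.0572]
```

View pics/w1.png

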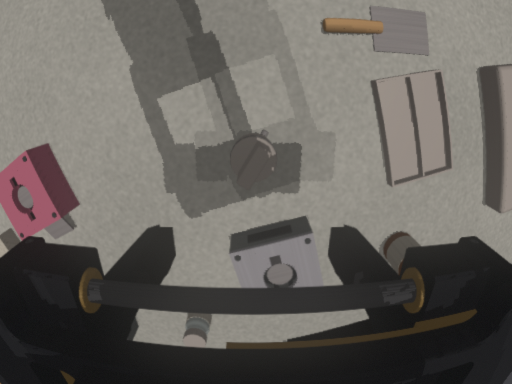

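The wrist view shows the canister at (252,160), with the free dock partly visible at (278,265). I'll fit both from the depth clouds.

```bash
cat > fit.py <<'E'
from h import *
def bar(W):
    m=(np.hypot(W[...,0]-.437,W[...,1]-.15)<.06)&(W[...,2]>.088)&(W[...,2]<.105)
    p=W[m]; r=cv2.minAreaRect(p[:,:2].astype(np.float32)); return m.sum(),np.round(r[0],4),np.round(r[1],4),round(r[2],1),np.round(np.median(p[:,2]),4)
def dock(W,c=(.61,.155)):
    m=(np.hypot(W[...,0]-c[0],W[...,1]-c[1])<.095)
    t=m&(abs(W[...,2]-.056)<.005); p=W[t]
    r=cv2.minAreaRect(p[:,:2].astype(np.float32))
    return t.sum(),np.round(r[0],4),np.round(r[1],4),round(r[2],1),np.round(np.median(p[:,2]),4)
E
python3 - <<'E'
from fit import *
for f in("scene0","side0","w1"):
    z=np.load(f+".npz");W=z["W"]
    print(f,"bar",*bar(W)); print("   dock",*dock(W))
    # topdown orthographic colour of dock/canister at 1mm
z=[np.load(f+".npz") for f in("scene0","side0","w1")]
out=[]
for d in z:
    W=d["W"].reshape(-1,3);px=d["px"].reshape(-1,3)
    im=np.zeros((180,300,3),np.uint8); 
    ok=np.isfinite(W[:,0])&(W[:,2]<.2);W=W[ok];px=px[ok]
    u=((W[:,0]-.38)*1000).astype(int);v=((.24-W[:,1])*1000).astype(int)
    k=(u>1)&(u<298)&(v>1)&(v<178)
    o=np.argsort(W[k][:,2])
    for a,b,cc in zip(u[k][o],v[k][o],px[k][o]): im[b-1:b+2,a-1:a+2]=cc[::-1]
    out.append(cv2.resize(im,None,fx=1.1,fy=1.1))
cv2.imwrite("pics/td.png",cv2.resize(np.vstack(out),None,fx=1,fy=1))
E
```

```text
scene0 bar 92 [0.4385 0.1573] [0.0178 0.0417] 47.9 0.0935
   dock 1265 [0.6008 0.1524] [0.1125 0.1126] 0.8 0.0552
side0 bar 70 [0.4354 0.1521] [0.0203 0.0452] 51.6 0.0946
   dock 644 [0.5998 0.1484] [0.1138 0.1141] 1.3 0.0565
w1 bar 720 [0.4358 0.1527] [0.0162 0.0462] 45.2 0.0952
   dock 3224 [0.5873 0.148 ] [0.088 0.111] 0.7 0.0565
```

View pics/td.png

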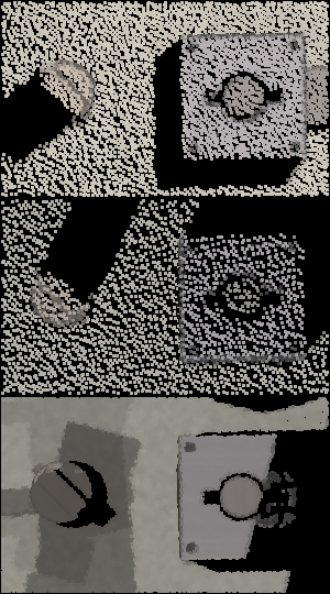

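```bash
python3 -m crank '1 -0.037 0.017 -0.2 -0.028;1 -0.037 0.017 -0.4 -0.056;1 -0.037 0.017 -0.6 -0.085;1 -0.037 0.017 -0.69 -0.085;1 -0.037 0.017 -0.69 -0.085;1 -0.037 0.017 -0.69 -0.085'
python3 - <<'E'
from fit import *
s=env.state(); R_=s['eef_rot'];print(s['t'],s['tcp_pos'],'psi',np.degrees(np.arctan2(R_[1][1],R_[0][1])),s['q'][5],s['wrist_force'])
c,R,t=cam("wrist"); W=cloud(c,R,t,"wrist");cv2.imwrite("pics/w2.png",c["pixels"][:,:,::-1])
print(*bar(W)); print(*dock(W,(.6,.15)))
E
```

```text
t: 2.95
tcp_pos: [0.4346, 0.1556, 0.2007]
eef_rot: [[-0.714, 0.701, 0.003], [0.701, 0.714, 0.001], [-0.002, 0.002, -1.0]]
wrist_force: [0.2, -0.1, 0.5]
grip_width: 1.0
2.95 [0.43457433 0.15560628 0.20069246] psi 45.52875777614792 -0.7092249965848956 [ 0.20962723 -0.12639137  0.5144038 ]
1431 [0.4361 0.1532] [0.0156 0.0459] 45.0 0.0954
1908 [0.5984 0.1489] [0.1092 0.111 ] 2.0 0.0565
```

View pics/w2.png

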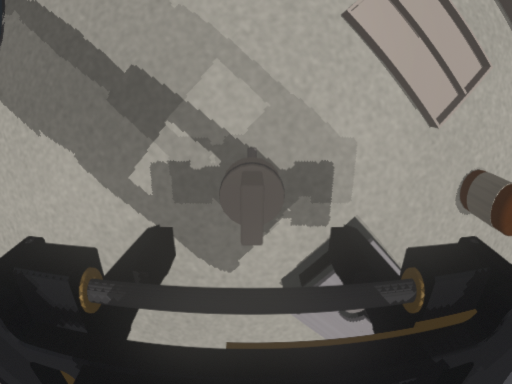

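The bar is at (252,205), aligned between the fingers. I'll descend and grip.

```bash
python3 -m crank '1 0.01 -0.016 -0.15 0;1 0.01 -0.016 -0.3 0;1 0.01 -0.016 -0.4 0;1 0.01 -0.016 -0.5 0;1 0.01 -0.016 -0.5 0;1 0.01 -0.016 -0.5 0'; python3 -m crank '0 0 0 0 0;0 0 0 0 0;0 0 0 0 0;0 0 0 0 0;0 0 0 0 0;0 0 0 0 0;0 0 0 0 0;0 0 0 0 0'
```

```text
t: 3.75
tcp_pos: [0.4366, 0.1531, 0.1263]
eef_rot: [[-0.713, 0.701, 0.004], [0.701, 0.713, 0.001], [-0.002, 0.003, -1.0]]
wrist_force: [0.3, -0.2, 0.2]
grip_width: 0.999
t: 4.75
tcp_pos: [0.4366, 0.1531, 0.1262]
eef_rot: [[-0.713, 0.701, 0.004], [0.701, 0.713, 0.001], [-0.002, 0.003, -1.0]]
wrist_force: [0.9, -0.0, -0.9]
grip_width: 0.181
```

```bash
python3 -m crank '0 0 0 0.2 0;0 0 0 0.5 0;0 0 0 0.83 0;0 0 0 0.83 0;0 0 0 0.83 0'; python3 -m crank '0 0.25 0 0 0.025;0 0.5 0 0 0.05;0 0.75 0 0 0.076;0 1 0 0 0.101;0 1 0 0 0.126;0 1 0 0 0.126'; python3 -m crank '0 0.3 0 0 0;0 0.6 0 0 0;0 0.6 0 0 0;0 0.6 0 0 0'
python3 - <<'E'
from fit import *
s=env.state(); R_=s['eef_rot'];print(s['t'],s['tcp_pos'],'psi',np.degrees(np.arctan2(R_[1][1],R_[0][1])),s['q'][5],s['wrist_force'])
c,R,t=cam("wrist"); W=cloud(c,R,t,"wrist");cv2.imwrite("pics/w3.png",c["pixels"][:,:,::-1])
print(*dock(W,(.6,.15)))
Q=W[(abs(W[...,0]-.6)<.06)&(abs(W[...,1]-.15)<.06)]
Z=Q[:,2]; print(np.histogram(Z,bins=[0,.02,.045,.0465,.05,.054,.06,.1]))
# hole+slots: plunger top
p=Q[(Z>.042)&(Z<.052)&(np.hypot(Q[:,0]-.6,Q[:,1]-.15)<.03)]; print("plunger",cv2.minEnclosingCircle(p[:,:2].astype(np.float32)))
d=Q[(Z<.04)&(np.hypot(Q[:,0]-.6,Q[:,1]-.15)<.045)]; r=cv2.minAreaRect(d[:,:2].astype(np.float32));print("slot pts",len(d),r)
E
```

```text
t: 5.38
tcp_pos: [0.436, 0.1531, 0.2498]
eef_rot: [[-0.713, 0.701, 0.003], [0.701, 0.713, 0.001], [-0.002, 0.002, -1.0]]
wrist_force: [-0.2, -0.0, -1.8]
grip_width: 0.174
t: 6.12
tcp_pos: [0.585, 0.1529, 0.2467]
eef_rot: [[-1.0, -0.013, -0.004], [-0.013, 1.0, 0.002], [0.004, 0.002, -1.0]]
wrist_force: [-0.6, -0.5, -1.7]
grip_width: 0.179
t: 6.62
tcp_pos: [0.6737, 0.153, 0.2451]
eef_rot: [[-1.0, -0.012, -0.007], [-0.012, 1.0, 0.002], [0.007, 0.002, -1.0]]
wrist_force: [-0.5, -0.1, -1.9]
grip_width: 0.172
6.625 [0.67367024 0.15296968 0.24514224] psi 90.66124594652986 -1.531834499038114 [-0.53941229 -0.1106943  -1.9456079 ]
11675 [0.6002 0.1485] [0.1109 0.111 ] 1.2 0.0566
(array([  305,   944,     2,  1068,    74, 11642,     2]), array([0.    , 0.02  , 0.045 , 0.0465, 0.05  , 0.054 , 0.06  , 0.1   ]))
plunger ((0.6005614995956421, 0.1484602987766266), 0.023929931223392487)
slot pts 1249 ((0.6012699604034424, 0.14831660687923431), (0.08151309937238693, 0.04825128614902496), 1.202834963798523)
```

View pics/w3.png

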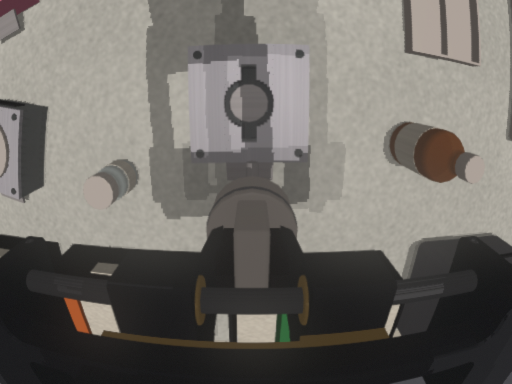

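The dock is clearly free: hole centred at pixel (249,103), slots along x at about 1°. I'll move above it, stopping just short of the face.

```bash
python3 -m crank '0 -0.25 -0.03 0 0.0015;0 -0.489 -0.03 0 0.0015;0 -0.489 -0.03 0 0.0015;0 -0.489 -0.03 -0.2 0.0015;0 -0.489 -0.03 -0.36 0.0015;0 -0.489 -0.03 -0.36 0.0015;0 -0.489 -0.03 -0.36 0.0015;0 -0.489 -0.03 -0.36 0.0015'
python3 - <<'E'
from fit import *
c,R,t=cam("wrist");W=cloud(c,R,t,"wrist")
s=env.state();print(s['tcp_pos'],s['eef_rot'])
print("dock",*dock(W,(.6,.1485)))
h=s['tcp_pos'];m=(np.hypot(W[...,0]-h[0],W[...,1]-h[1])<.045)&(W[...,2]>.08)&(W[...,2]<.135)
px=c["pixels"].copy();cv2.imwrite("pics/w4.png",px[:,:,::-1])
c,R,t=cam("side");px=c["pixels"];W=cloud(c,R,t,"side");np.savez("side4.npz",W=W,px=px)
cv2.imwrite("pics/s4.png",cv2.resize(px[90:230,180:340,::-1],None,fx=4,fy=4))
E
```

```text
t: 7.68
tcp_pos: [0.6011, 0.1487, 0.1933]
eef_rot: [[-1.0, -0.021, -0.003], [-0.022, 1.0, 0.002], [0.003, 0.002, -1.0]]
wrist_force: [0.1, -0.1, -1.1]
grip_width: 0.176
[0.60097355 0.14864407 0.193151  ] [[-0.99976209 -0.02148953 -0.00373628]
 [-0.02149745  0.99976671  0.00209321]
 [ 0.00369043  0.00217303 -0.99999083]]
dock 10752 [0.5977 0.1484] [0.106 0.111] 1.0 0.0566
```

View pics/s4.png

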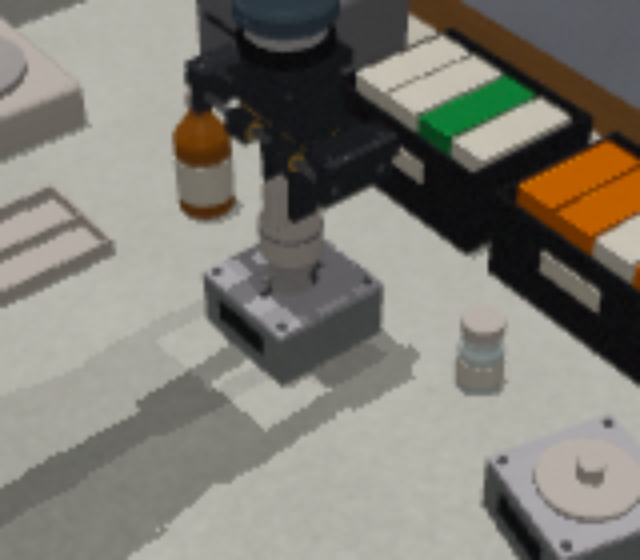

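The canister hovers centred over the hole, with its pins over the slots (about (265,290) and (318,272)). I'll lower it in stages.

```bash
python3 -m crank '0 -0.005 0 -0.05 0;0 -0.005 0 -0.1 0;0 -0.005 0 -0.1 0;0 -0.005 0 -0.1 0'; python3 -m crank '0 0 0 -0.04 0;0 0 0 -0.06 0;0 0 0 -0.06 0;0 0 0 -0.06 0'
```

```text
t: 8.28
tcp_pos: [0.6, 0.1486, 0.1777]
eef_rot: [[-1.0, -0.021, -0.005], [-0.021, 1.0, 0.002], [0.005, 0.002, -1.0]]
wrist_force: [0.3, -0.7, -1.0]
grip_width: 0.179
t: 8.78
tcp_pos: [0.6005, 0.1486, 0.1693]
eef_rot: [[-1.0, -0.021, -0.003], [-0.021, 1.0, 0.002], [0.003, 0.002, -1.0]]
wrist_force: [-0.1, 0.6, 2.7]
grip_width: 0.181
```

```bash
python3 -m crank '0 0 0 -0.03 0;0 0 0 -0.055 0;0 0 0 -0.055 0;0 0 0 -0.055 0'; python3 -m crank '0 0 0 -0.015 0;0 0 0 -0.025 0;0 0 0 -0.025 0;0 0 0 -0.025 0'
```

```text
t: 9.28
tcp_pos: [0.6006, 0.1487, 0.1613]
eef_rot: [[-1.0, -0.022, -0.003], [-0.022, 1.0, 0.002], [0.003, 0.002, -1.0]]
wrist_force: [-0.6, -0.7, 5.2]
grip_width: 0.179
t: 9.78
tcp_pos: [0.6009, 0.1489, 0.1611]
eef_rot: [[-1.0, -0.022, -0.002], [-0.022, 1.0, 0.002], [0.002, 0.002, -1.0]]
wrist_force: [-10.7, -1.0, 28.0]
grip_width: 0.184
```

The collar is seated: z stopped at 0.161 and force rose to 28 N. Now I'll turn it clockwise with a moderate press.

```bash
python3 -m crank '0 0 0 -0.012 -0.02;0 0 0 -0.012 -0.04;0 0 0 -0.012 -0.06;0 0 0 -0.012 -0.08;0 0 0 -0.012 -0.1;0 0 0 -0.012 -0.12;0 0 0 -0.012 -0.12'; python3 -c "
from h import *;s=env.state();print(s['q'],s['ft_torque'])"
```

```text
t: 10.65
tcp_pos: [0.6023, 0.1486, 0.1611]
eef_rot: [[-0.743, 0.669, 0.003], [0.669, 0.743, 0.002], [-0.001, 0.004, -1.0]]
wrist_force: [-0.1, -0.9, 11.7]
grip_width: 0.184
[ 0.04991586  0.43179849  1.59365743  0.00237956  1.11263793 -0.78862372] [-0.42042361  0.1367864  -0.0116397 ]
```

```bash
python3 -m crank '0 -0.01 0 -0.012 -0.02;0 -0.01 0 -0.012 -0.04;0 -0.01 0 -0.012 -0.06;0 -0.01 0 -0.012 -0.08;0 -0.01 0 -0.012 -0.1;0 -0.01 0 -0.012 -0.12;0 -0.01 0 -0.012 -0.12'; python3 -c "
from h import *;s=env.state();print(s['ft_torque'])"
```

```text
t: 11.52
tcp_pos: [0.6014, 0.1481, 0.1611]
eef_rot: [[-0.082, 0.997, 0.006], [0.997, 0.082, -0.002], [-0.002, 0.005, -1.0]]
wrist_force: [-2.8, -3.0, 15.5]
grip_width: 0.177
[-0.52037938  0.8128452   0.00226237]
```

```bash
python3 -m crank '0 -0.007 0.003 -0.012 -0.01;0 -0.007 0.003 -0.012 -0.016;0 -0.007 0.003 -0.012 -0.016;0 -0.007 0.003 -0.012 -0.016;0 -0.007 0.003 -0.012 -0.016'
python3 - <<'E'
from h import *
c,R,t=cam("wrist");W=cloud(c,R,t,"wrist");cv2.imwrite("pics/w5.png",c["pixels"][:,:,::-1])
s=env.state();print(s['t'],s['tcp_pos'],s['eef_rot'][:,1] if hasattr(s['eef_rot'],'shape') else s['eef_rot'],s['wrist_force'],s['ft_torque'],s['grip_width'])
c,R,t=cam("scene");cv2.imwrite("pics/s5.png",cv2.resize(c["pixels"][130:310,150:350,::-1],None,fx=3,fy=3))
E
```

```text
t: 12.15
tcp_pos: [0.6009, 0.1481, 0.1611]
eef_rot: [[0.017, 1.0, 0.006], [1.0, -0.017, -0.004], [-0.003, 0.006, -1.0]]
wrist_force: [-3.6, -2.5, 15.4]
grip_width: 0.178
12.2 [0.60087356 0.14812355 0.16110982] [ 0.9998372  -0.01682274  0.00652378] [-3.55387529 -1.79783607 15.63442492] [-0.40432314  0.92800646  0.54237623] 0.17726660985868753
```

View pics/w5.png

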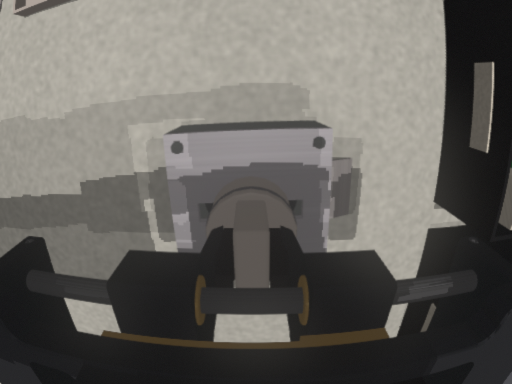

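View pics/s5.png

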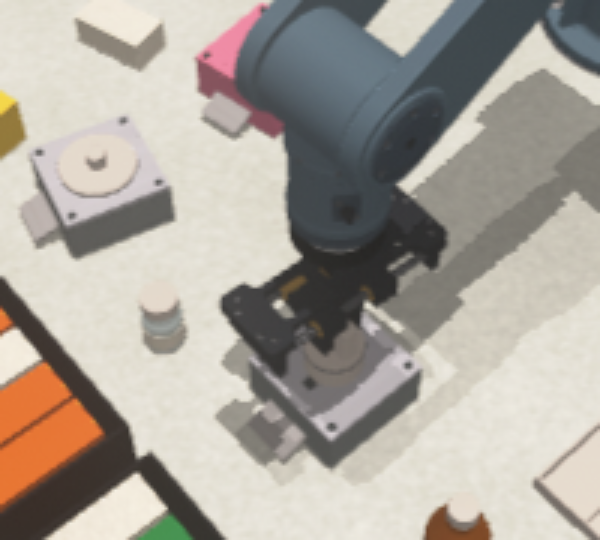

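At the stop: the torque rose to 0.54 N m after about 1.61 rad of turn, z is still at home (0.161), and the press force is 15 N. The bar at (252,240) is square in the jaws, and the cover looks untouched. I'll hand in.

```bash
python3 -c "
from h import *;print(env.close_job());s=env.state();print(s['t'],s['tcp_pos'],s['wrist_force'],s['grip_width'])"
```

```text
the job is handed in; nothing more can be done
None
the job is handed in; nothing more can be done
```

I put the canister into the free grey dock, pushed it down until the collar sat on the face, and turned it clockwise to the stop. I then handed the job in with the gripper still holding it down; no verdict came back.

- **Pressed home:** the push stopped at tool height 0.161 m, the height worked out for the collar on the face. The force had risen to 28 N by then, before any turning, and the hold at the end was about 15 N.
- **Turned to the stop:** the gripper turned about 1.61 rad in all. The resisting torque rose from about 0 to 0.54 N m at the end, which I took as the stop. I had no direct reading of the plunger or rotor.
- **Centring and grip:** the tool was within about 1 mm of the measured dock centre and tilted under 0.01 rad. The jaws stayed closed on the bar at about 16 mm.
- **Everything else:** in the last pictures the cover, the pink dock and the bystanders in view looked undisturbed. I did not measure them.
- **Time:** 12.2 s of robot time at the last reading.

The cameras disagreed by 2–4 mm on where the canister and dock were, so I relied on the wrist camera. The contact readings agreed with it.

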